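# Clear the bench lathe and hold its chuck guard open

### The arm

A 6-joint arm with a two-finger parallel gripper is mounted at the origin on a cart in front of the work surface, level with it; the furniture and walls round the work are solid. World frame = base frame: x ahead of the robot, y to its left, z up, the work surface at z = 0. Lengths are in m, angles in rad, forces in N, time in s.
With the tool pointing down it reaches from about 0.35 to 0.8 m from the base axis. Payload 7.3 kg.
Tool frame: the origin (TCP) lies between the finger pads; the fingertips stand tip_extent ahead of it and the grasp point (between the pads) lies 6 mm ahead of it (tip_extent is the distance from the TCP to the fingertips, in m); z points along the fingers, y is the line along which they close (so a half turn about z gives the same grasp; the last joint's range is limited). The gripper opens to 85 mm and grips with 20 to 120 N. Pads are 22 mm wide; open, the fingers measure 114 mm over their backs; the gripper's body (76 mm by 85 mm) begins 54 mm behind the grasp point. The pads swing forward as they close: fully open they stand 13 mm farther back than shut.
Start: joints at [-1.28, 0.342, 1.524, -0, 1.275, -0.146], TCP at [0.222, -0.476, 0.256] pointing down, gripper open.
Joint ranges: [-2.53, 2.53], [-0.77, 2.02], [0.04, 2.7], [-1, 4.14], [0.28, 2.66], [-3.11, 3.11]. Speed limits (rad/s): [2.57, 2.57, 3.14, 3.14, 3.14, 3.14].

### API

Orientations are given as a unit quaternion [w, x, y, z].
In Python, from plant import * gives the robot as it stands. The module is installed in compiled form; this text tells all that it offers.
- The arm moves only by the tool servo_tool, never from a script. Its argument "targets" is a list of rows, each an object with "claw": the closure, from -1 (fully open) to 1 (shut); "dp": the shift along the tool's x, y, z each as a share of 200 mm, from -1 to 1, a list of three; "turn": the turn, a rotation vector about the tool's x, y, z each as a share of pi rad, from -1 to 1, a list of three. In form: [{"claw": claw, "dp": [tx, ty, tz], "turn": [wx, wy, wz]}, ...]. A call has 1 to 8 rows; each row is the pose to reach, as a shift and turn from the pose commanded when the call began, along the tool's axes at that moment, turning the shorter way round; what a row does not reach only later rows make up. A row lasts 1/8 s, in which the tool goes at most 62.5 mm and 10.7 degrees, less where a joint would pass 70% of its speed; a pose out of reach is approached as far as the arm can. A call with a number of a shift or a turn outside -1 to 1 is refused whole. A call with a gripper value outside its range is refused whole. The fingers move at their own pace and stop on an object; "grip_force" is the grip in N (left out, the last holds). Time passes only in rows, so rows that repeat a pose let the fingers close. It gives the time, the measured TCP pose, the force, the opening and the grip force at its end, in the units of the state.
- get_obs(): the state, without advancing time (a new reading comes with each control period).
- read_camera(name): name is "side" or "top"; returns (picture, depth): 400x640x3 uint8, blue, green, red; 400x640 float32, m along the optical axis (not along the pixel's ray), 0 where there is no reading.
- camera_model(name): a dict with "fov_y" (degrees; the focal length in pixels is half the picture's height over the tangent of half this angle, whatever the lens; pixels are square), "cx", "cy" (the principal point, pixels), "cam_to_world" (4x4, takes a point from camera to world coordinates). Camera axes: x right, y up, looking along -z (the intrinsics and any distortion apply to the point x, -y, -z); pixel columns grow to the right and rows downward; lengths in m; the calibration is good to about 2 mm. A picture is of the moment at which its call begins. camera_model takes no time and is no camera call.
- sign_off(): hands the job in; it is judged then, once.
Trained networks look in the newest picture that a camera, given by its name, has taken for a name from the list of things; names that differ only in an ending like _2 or _b are one class to them, and where a whole thing is asked for, a point or a joint stands for the part that bears it (a point fixed in the world has none). Each returns a list of dicts, best first, with "conf" (0 to 1); they miss things now and then, are a little off and sometimes report something else, mostly with a low value. They report only what shows in the picture. A call takes as long as a camera call.
- search_frame(target, camera): "centre" ([x, y, z] in m, in the coordinates of the camera as it stood for that picture, good to about 4 mm: the middle of the surface that is visible of it).
- masks_of(target, camera): "pixels" (400x640 bool, what is visible of it).
- tip_of(target, camera): "centre" ([x, y, z] in m, in the coordinates of the camera as it stood for that picture, good to about 4 mm: a listed point, or the origin of a listed thing).
The state is a dict: "time": time; "joints": joint angles; "qvel": joint speeds; "tau": joint torques, N m; "tcp_pos": TCP position; "ee_rot": TCP orientation; "wrist_force": force on the tool from outside, world axes, zero at the start; "wrist_torque": the same for the moment, N m; "gripper_width": finger opening in m; "grasp_force": force on a finger pad.
Only numpy, scipy, OpenCV 4.12 (cv2) and the standard library are available. Lean on these libraries where they do the work, as an engineer would, in place of code of your own. Each camera call takes 0.05 s, during which the arm holds its last target. There are 200 camera calls.

### The job

I want to take the turned brass blank out of the chuck of the little bench lathe. With the chuck guard still shut, first slide the tailstock back along the bed, away from the work, right up against its end stop; then lift the sprung guard by its handle and hold it open at about 60 degrees from closed. It snaps shut if let go, so finish with the gripper's fingers still holding it there, and leave the chuck key, caliper and tin lying where they are.

Things in the scene. Friction and masses are not known exactly. Their poses are not given: they have to be found in the camera images.
- lathe: small grey bench lathe, fixed, 410 mm long; origin: centre of its underside on the worktop. y runs along the bed: headstock (152 mm high), chuck and brass blank at +y, tailstock at -y; -x is the operator's side. Yaw up to 0.25 rad either way. Ways 50 mm and spindle axis 100 mm above the worktop at x = 0; feet reach x = -60 to +60 mm, the motor behind the headstock x = +109 mm
- tailstock (a joint): slide of the tailstock along the bed, m: 0 with its pointed centre at the end of the blank, 0.080 with its shoe against the end stop (steel block with two cap screws at the -y end of the bed); grows toward the lathe's -y. Starts between 0 and 0.025. Its clamp is loose: it slides with about 3 N of drag and stays where it is left
- tailstock_grip (a point): point in the tailstock's upright block, 108 mm above the worktop, 15 mm below its flat top; axes as the lathe's. Block: 36 mm across x (flat sides to grasp from above), 55 mm along y; shoe below 60 mm wide, up to 64 mm high. The handwheel begins 34 mm to -y of this point, 46 mm in diameter. With joint tailstock at 0 the guard ends 65 mm to +y of it
- guard (a joint): hinge of the clear chuck guard, rad: 0 closed (top panel level), grows as the front swings up and back about the lathe's +y axis, to 1.85 at most; 60 degrees = 1.047. A torsion spring and its weight shut it from any angle: about 0.35 N m, some 3 to 4 N at the handle
- guard_hinge (a point): middle of the guard's hinge axis, a line parallel to the lathe's y through x = 52, y = 42.5, z = 166 mm in the lathe's frame; fixed to the lathe, axes as the lathe's. The guard is a clear shell 94 mm long along y with an aluminium rim: level top panel 70 mm deep, sloping panel, front panel down to 94 mm above the worktop
- guard_handle (a point): middle of the guard's handle: black round bar 10 mm thick along the lathe's y, straight for 64 mm, bent at its ends into legs 76 mm apart. Closed, it lies 107 mm to -x of and 22 mm above the hinge axis (188 mm above the worktop) and 34 mm off the guard's sloping panel, whose normal leans 60 degrees up from the lathe's -x. Turns with the guard
- chuck_key: loose steel T-handle chuck key, shank 66 mm, cross bar 64 mm, 10 mm thick, lying in front of the headstock; origin on its underside near the cross bar. To be left alone
- caliper: loose steel caliper, 63 x 170 x 9 mm, lying in front of the tailstock end of the bed; origin at the centre of its underside. To be left alone
- alu_tin: loose round aluminium tin, 50 mm in diameter, 25 mm high, standing in front of the guard; origin at the centre of its underside. To be left alone

How it is judged:
By the outcome, as a careful person would: the job done as asked, in the order asked, and still so for the second after the job is handed in, while the arm keeps its last pose, push and grip.
It also fails if it takes over 48 s, if anything falls off the work surface, if the arm or the gripper's body presses on something with over 40 N, if the wrist force passes 120 N, or if a joint passes its speed limit or range.

## Working session

There is one attempt and no reset: what is moved stays moved. The work goes in short steps, Python scripts to look and compute and a tool call to move; the robot and the scene stay as the last step left them, time stands still between calls to the robot, and variables do not carry over. Pictures are saved under pics/ and viewed, at most 10 in all, crops included, and the job is handed in when it is done.

Besides the shell and the picture viewer there is one more tool, called after ">>>" as name(argument=value, ...), one argument or row to a line, values as JSON. servo_tool: Moves the arm, as the interface text tells. Its arguments: {"type":"object","properties":{"targets":{"type":"array"},"grip_force":{"type":"number"}},"required":["targets"]}

```bash
mkdir -p pics
cat > h.py <<'E'
from plant import *
import numpy as np, cv2
from scipy.spatial.transform import Rotation as R
def w(c,p):
    M=np.array(camera_model(c)["cam_to_world"]); return (M@np.r_[p,1])[:3]
E
python3 - <<'E'
from h import *
o=get_obs(); print({k:np.round(v,3) for k,v in o.items()})
for c in("side","top"):
    m=camera_model(c); print(c,{k:np.round(v,3) for k,v in m.items()} )
    im,d=read_camera(c); cv2.imwrite(f"pics/{c}0.png",im); np.save(c+"d.npy",d)
    for t in("tailstock_grip","guard_handle","guard_hinge","lathe","chuck_key","caliper","alu_tin"):
        for r in tip_of(t,c)[:2]: print(c,t,round(r["conf"],2),np.round(w(c,r["centre"]),4))
E
```

```text
{'time': np.float64(0.0), 'joints': array([-1.28 ,  0.343,  1.525,  0.   ,  1.275, -0.146]), 'qvel': array([-0.001, -0.001, -0.   ,  0.   , -0.002,  0.001]), 'tau': array([-3.0000e-03, -4.3368e+01, -2.4601e+01, -0.0000e+00,  8.0000e-03,
       -0.0000e+00]), 'tcp_pos': array([ 0.222, -0.475,  0.256]), 'ee_rot': array([-0.001,  0.976,  0.217, -0.   ]), 'wrist_force': array([ 0.744,  0.106, -0.032]), 'wrist_torque': array([ 0.012, -0.   , -0.078]), 'grasp_force': np.float64(0.0), 'gripper_width': np.float64(0.085)}
side {'fov_y': np.float64(50.71), 'cx': np.float64(312.09), 'cy': np.float64(193.993), 'cam_to_world': array([[-0.988,  0.065, -0.138,  0.402],
       [-0.152, -0.362,  0.92 ,  0.801],
       [ 0.01 ,  0.93 ,  0.368,  0.455],
       [ 0.   ,  0.   ,  0.   ,  1.   ]])}
side tailstock_grip 0.49 [ 0.5734 -0.0632  0.103 ]
side guard_handle 0.77 [0.5443 0.0694 0.1856]
side guard_hinge 0.72 [0.6484 0.0483 0.1649]
side lathe 0.77 [ 0.5884  0.0193 -0.003 ]
side chuck_key 0.58 [0.5072 0.1654 0.001 ]
side caliper 0.65 [ 0.4341 -0.1116  0.0051]
side alu_tin 0.75 [ 0.4744  0.0907 -0.0008]
top {'fov_y': np.float64(50.874), 'cx': np.float64(321.736), 'cy': np.float64(192.765), 'cam_to_world': array([[-0.011,  0.994, -0.111,  0.417],
       [-1.   , -0.009,  0.021,  0.021],
       [ 0.02 ,  0.112,  0.994,  1.026],
       [ 0.   ,  0.   ,  0.   ,  1.   ]])}
top tailstock_grip 0.81 [ 0.5738 -0.0652  0.1071]
top guard_handle 0.57 [0.5459 0.0733 0.1859]
top guard_hinge 0.88 [0.6504 0.0482 0.1673]
top lathe 0.91 [0.5867 0.015  0.0029]
top chuck_key 0.47 [ 0.5009  0.1658 -0.0008]
top caliper 0.76 [ 0.4412 -0.1106 -0.0023]
top alu_tin 0.66 [0.4793 0.0941 0.0018]
```

View pics/top0.png

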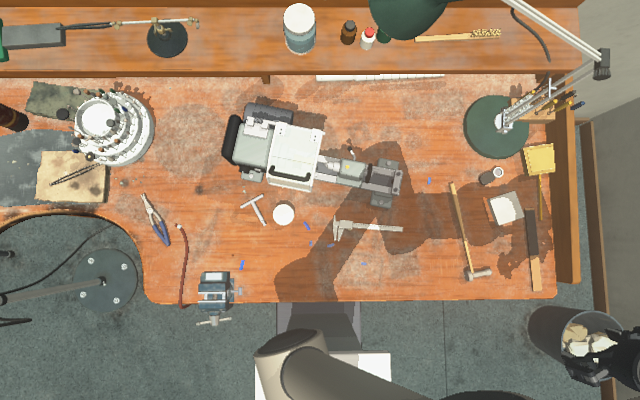

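View pics/side0.png

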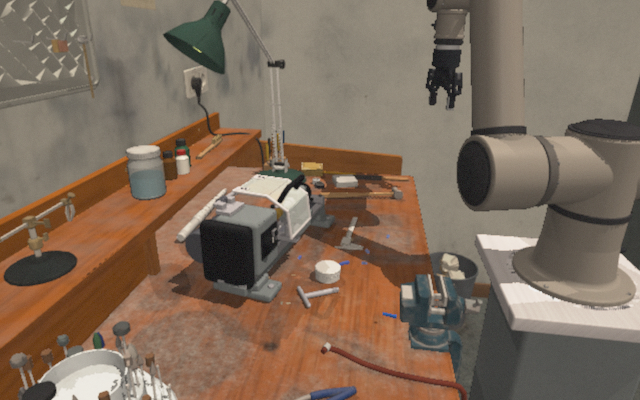

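Top view: the lathe runs from its headstock at (250,150) to its end stop at about (395,185), with the guard at (297,155), handle at (290,177) and tailstock at about (350,172). That puts yaw near -0.2. The key (255,208), tin (283,214) and caliper (365,228) lie in front of it. The side view agrees. Next I refine the pose with depth.

```bash
cat >> h.py <<'E'
def cloud(c,d):
    m=camera_model(c); f=200/np.tan(np.radians(m["fov_y"])/2)
    v,u=np.mgrid[:400,:640]; P=np.stack([(u-m["cx"])/f*d,-(v-m["cy"])/f*d,-d,np.ones_like(d)],-1)
    Q=(P@np.array(m["cam_to_world"]).T)[...,:3]; Q[d<=0]=np.nan; return Q
E
python3 - <<'E'
from h import *
from scipy.optimize import least_squares
L=np.array([[.052,.0425],[-.055,.0425],[0,0]]*2)
W=np.array([[.6484,.0483],[.5443,.0694],[.5884,.0193],[.6504,.0482],[.5459,.0733],[.5867,.015]])
T=np.array([[.5734,-.0632],[.5738,-.0652]])
def f(p):
    A=R.from_euler('z',p[2]).as_matrix()[:2,:2]
    return np.r_[(L@A.T+p[:2]-W).ravel(),((T-p[:2])@A)[:,0]]
p=least_squares(f,[.587,.017,-.2]).x; print("pose",p.round(4), (f(p)*1000).round(1))
A=R.from_euler('z',p[2]).as_matrix()[:2,:2]; print("tail lathe",(T-p[:2])@A)
for c in("top","side"):
    Q=cloud(c,np.load(c+"d.npy")).reshape(-1,3); X=(Q[:,:2]-p[:2])@A; z=Q[:,2]
    def st(n,s):
        q=np.c_[X,z][s]; 
        if len(q)<4: print(c,n,len(q));return
        print(c,n,len(q),"lathe lo",np.percentile(q,3,0).round(4),"hi",np.percentile(q,97,0).round(4),"med",np.median(q,0).round(4))
        r=cv2.minAreaRect((q[:,:2]*1000).astype(np.float32)); print("   rect",np.round(r[0],1),np.round(r[1],1),round(r[2],1))
    inb=(abs(X[:,0])<.09)
    st("tailtop",inb&(X[:,1]<-.03)&(X[:,1]>-.2)&(z>.116)&(z<.13)&(abs(X[:,0])<.03))
    st("handle",inb&(X[:,0]<-.045)&(X[:,0]>-.075)&(X[:,1]>0)&(X[:,1]<.09)&(z>.184)&(z<.2))
    st("guardtop",inb&(X[:,1]>-.02)&(X[:,1]<.1)&(z>.16)&(z<.178)&(X[:,0]>-.03))
    st("endstop",inb&(X[:,1]<-.17)&(X[:,1]>-.24)&(z>.03)&(z<.09))
    st("bedall",inb&(abs(X[:,1])<.26)&(z>.02))
for c in("top","side"):
    r=masks_of("guard_handle",c); 
    for x in r[:1]:
        ys,xs=np.where(x["pixels"]); print(c,x["conf"],len(xs),xs.min(),xs.max(),ys.min(),ys.max())
E
```

```text
pose [ 0.5896  0.0176 -0.2066] [ 0.8  0.2  0.1  1.   1.2 -1.7 -1.2  0.3 -1.5 -2.9  2.9  2.6  0.8  1.6]
tail lathe [[ 0.00075558 -0.0823657 ]
 [ 0.00155741 -0.08424109]]
top tailtop 442 lathe lo [-0.0164 -0.1238  0.117 ] hi [ 0.0161 -0.0593  0.1252] med [-0.0003 -0.0873  0.1222]
   rect [  0.4 -91.9] [69.8 35.7] 89.5
top handle 204 lathe lo [-0.0584  0.0051  0.1856] hi [-0.0484  0.082   0.1949] med [-0.0539  0.0441  0.191 ]
   rect [-52.6  43.6] [12.3 82.6] 0.5
top guardtop 2033 lathe lo [-0.0275 -0.0042  0.165 ] hi [0.0543 0.0906 0.1747] med [0.013  0.0434 0.1712]
   rect [14.8 44.5] [110.7  89.4] 89.9
top endstop 428 lathe lo [-0.0306 -0.2063  0.0317] hi [ 0.0277 -0.1714  0.0681] med [-0.0022 -0.1868  0.0509]
   rect [ 1.000e-01 -1.893e+02] [38.4 68.5] 90.0
top bedall 8238 lathe lo [-0.0595 -0.1859  0.0436] hi [0.0779 0.1848 0.1755] med [-0.0019  0.0505  0.1505]
   rect [10.9 -4.5] [408.  156.1] 89.4
side tailtop 42 lathe lo [-0.0195 -0.1266  0.1166] hi [-0.0031 -0.0918  0.1239] med [-0.0133 -0.1063  0.1206]
   rect [ -13.2 -108.7] [16.6 40.9] 16.3
side handle 124 lathe lo [-0.0616  0.0139  0.1845] hi [-0.0526  0.0819  0.1925] med [-0.0589  0.0548  0.1899]
   rect [-57.5  45.7] [77.3 11. ] 85.9
side guardtop 911 lathe lo [-0.0271 -0.0033  0.1659] hi [0.049  0.0931 0.173 ] med [0.0086 0.0516 0.1709]
   rect [12.8 45. ] [ 84.9 106.1] 2.4
side endstop 199 lathe lo [-0.0326 -0.2019  0.0315] hi [ 0.0022 -0.1724  0.0661] med [-0.0208 -0.1879  0.0529]
   rect [ -16.  -186.3] [42.3 34.1] 4.2
side bedall 9658 lathe lo [-0.0647 -0.1526  0.0308] hi [0.0564 0.1987 0.1722] med [-0.0189  0.1515  0.1175]
   rect [-7.7  0.1] [412.4 156.4] 79.2
top 0.71 2999 266 322 121 191
side 0.71 2047 235 310 175 237
```

```bash
cat >> h.py <<'E'
PO=np.array([.5896,.0186,0]); YAW=-.2066
RL=R.from_euler('z',YAW)
R0=RL*R.from_matrix(np.array([[0,1,0],[1,0,0],[0,0,-1.]]))  # tool x=lathe y, tool y=lathe x, z down
def cur():
    o=get_obs(); q=o["ee_rot"]; return o, np.array(o["tcp_pos"]), R.from_quat([q[1],q[2],q[3],q[0]])
def rel(gl,phi=0.):
    """dp,turn shares to bring the grasp point to lathe point gl with tool tilted phi about lathe +y"""
    o,p,Rc=cur(); Rt=R0*R.from_rotvec([phi,0,0]); t=RL.apply(gl)+PO-Rt.apply([0,0,.006])
    return np.round(Rc.inv().apply(t-p)/.2,3), np.round((Rc.inv()*Rt).as_rotvec()/np.pi,4)
def where():
    o,p,Rc=cur(); return "grasp pt lathe",RL.inv().apply(p+Rc.apply([0,0,.006])-PO).round(4),"tool/lathe rv",(R0.inv()*Rc).as_rotvec().round(3),"w",o["gripper_width"],"F",np.round(o["wrist_force"],1),"t",o["time"]
E
python3 - <<'E'
from h import *
import plant
print([k for k in dir(plant) if not k.startswith('_')], getattr(plant,'tip_extent',None))
print(where()); print(rel([0,-.083,.24]));
E
```

```text
['PlanningError', 'camera_model', 'get_obs', 'masks_of', 'read_camera', 'search_frame', 'sign_off', 'tip_extent', 'tip_of'] 0.025
('grasp pt lathe', array([-0.2583, -0.5592,  0.2503]), 'tool/lathe rv', array([-0.   , -0.   ,  0.927]), 'w', 0.0853557990355778, 'F', array([ 0.2,  0.4, -1.3]), 't', 0.9)
(array([ 2.461, -1.13 ,  0.051]), array([ 0.    ,  0.    , -0.2952]))
```

>>> servo_tool(
  targets=[
    {"claw":-1,"dp":[0.2,-0.09,0],"turn":[0,0,-0.03]},
    {"claw":-1,"dp":[0.4,-0.18,0],"turn":[0,0,-0.06]},
    {"claw":-1,"dp":[0.6,-0.27,0],"turn":[0,0,-0.09]},
    {"claw":-1,"dp":[0.8,-0.36,0],"turn":[0,0,-0.12]},
    {"claw":-1,"dp":[1.0,-0.45,0],"turn":[0,0,-0.15]},
  ],
)

```text
time: 1.52
tcp_pos: [0.3661, -0.3085, 0.2565]
ee_rot: [0.0, 0.898, 0.44, 0.0]
wrist_force: [0.4, -0.6, -0.8]
gripper_width: 0.0857
grasp_force: 0.0
```

```bash
python3 -c "
from h import *
print(where(),rel([0,-.083,.24]))"
```

```text
('grasp pt lathe', array([-0.1517, -0.366 ,  0.2505]), 'tool/lathe rv', array([-0.001, -0.   ,  0.453]), 'w', 0.08568975717405221, 'F', array([ 0.4, -0.6, -0.8]), 't', 1.525) (array([1.604, 0.062, 0.052]), array([ 2.000e-04,  1.000e-04, -1.443e-01]))
```

>>> servo_tool(
  targets=[
    {"claw":-1,"dp":[0.2,0.01,0.01],"turn":[0,0,-0.03]},
    {"claw":-1,"dp":[0.4,0.02,0.01],"turn":[0,0,-0.06]},
    {"claw":-1,"dp":[0.6,0.025,0.02],"turn":[0,0,-0.09]},
    {"claw":-1,"dp":[0.8,0.03,0.02],"turn":[0,0,-0.12]},
    {"claw":-1,"dp":[1.0,0.04,0.03],"turn":[0,0,-0.1443]},
    {"claw":-1,"dp":[1.0,0.04,0.03],"turn":[0,0,-0.1443]},
  ],
)

```text
time: 2.28
tcp_pos: [0.4957, -0.155, 0.2501]
ee_rot: [-0.0, 0.776, 0.631, 0.0]
wrist_force: [0.0, -0.4, -0.4]
gripper_width: 0.0856
grasp_force: 0.0
```

```bash
python3 -c "
from h import *
print(where(),rel([0,-.083,.24]),rel([0,-.083,.108]))"
```

```text
('grasp pt lathe', array([-0.0563, -0.1891,  0.2441]), 'tool/lathe rv', array([ 0.   ,  0.   , -0.001]), 'w', 0.08561132445732679, 'F', array([ 0. , -0.4, -0.4]), 't', 2.275) (array([0.53 , 0.282, 0.02 ]), array([-0.    , -0.0001,  0.0003])) (array([0.53 , 0.282, 0.68 ]), array([-0.    , -0.0001,  0.0003]))
```

>>> servo_tool(
  targets=[
    {"claw":-1,"dp":[0.26,0.14,0.02],"turn":[0,0,0]},
    {"claw":-1,"dp":[0.53,0.28,0.02],"turn":[0,0,0]},
    {"claw":-1,"dp":[0.53,0.28,0.02],"turn":[0,0,0]},
    {"claw":-1,"dp":[0.53,0.28,0.24],"turn":[0,0,0]},
    {"claw":-1,"dp":[0.53,0.28,0.46],"turn":[0,0,0]},
    {"claw":-1,"dp":[0.53,0.28,0.68],"turn":[0,0,0]},
    {"claw":-1,"dp":[0.53,0.28,0.68],"turn":[0,0,0]},
  ],
)

```text
time: 3.15
tcp_pos: [0.5688, -0.0657, 0.1116]
ee_rot: [-0.003, 0.778, 0.629, -0.002]
wrist_force: [0.1, -0.1, 1.0]
gripper_width: 0.0854
grasp_force: 0.0
```

```bash
python3 -c "
from h import *
print(where())
im,d=read_camera('top'); cv2.imwrite('pics/t1.png',cv2.resize(im[100:250,200:440],None,fx=3,fy=3))
for r in tip_of('tailstock_grip','top')[:1]: print(r['conf'],RL.inv().apply(w('top',r['centre'])-PO))
read_camera('side')
for r in tip_of('tailstock_grip','side')[:1]: print(r['conf'],RL.inv().apply(w('side',r['centre'])-PO))"
```

```text
('grasp pt lathe', array([-0.0032, -0.0868,  0.1056]), 'tool/lathe rv', array([ 0.008, -0.   ,  0.005]), 'w', 0.08538696262042308, 'F', array([ 0.1, -0.1,  1. ]), 't', 3.15)
0.5 [-0.00074723 -0.08484847  0.10342665]
0.64 [-0.05743926  0.04020351  0.18561168]
```

View pics/t1.png

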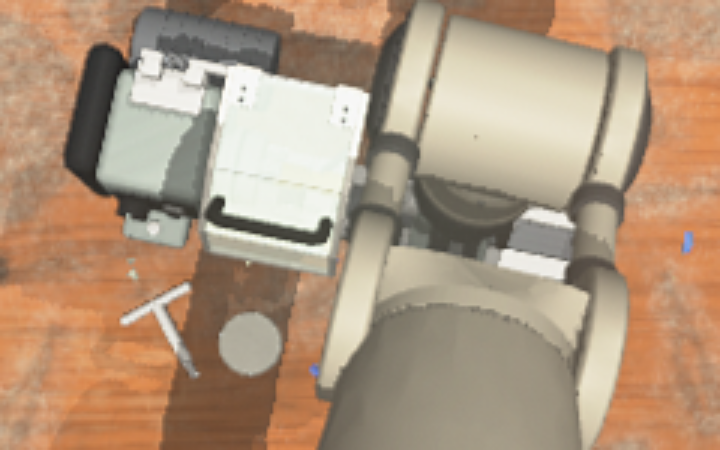

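The picture shows the arm over the tailstock, clear of the guard (handle at about (270,225) in the crop). The key (160,325) and tin (250,345) are untouched. I close on the tailstock block.

>>> servo_tool(
  targets=[
    {"claw":0.3,"dp":[0,0,0],"turn":[0,0,0]},
    {"claw":0.3,"dp":[0,0,0],"turn":[0,0,0]},
    {"claw":0.3,"dp":[0,0,0],"turn":[0,0,0]},
    {"claw":0.3,"dp":[0,0,0],"turn":[0,0,0]},
    {"claw":0.3,"dp":[0,0,0],"turn":[0,0,0]},
  ],
  grip_force=25,
)

```text
time: 3.98
tcp_pos: [0.5728, -0.0651, 0.1153]
ee_rot: [0.001, 0.777, 0.629, 0.001]
wrist_force: [5.5, 0.0, 4.3]
gripper_width: 0.0356
grasp_force: 33.1
```

```bash
python3 -c "
from h import *
print(where())"
```

```text
('grasp pt lathe', array([ 0.0008, -0.0853,  0.1093]), 'tool/lathe rv', array([-0.004, -0.   ,  0.003]), 'w', 0.0355559783240644, 'F', array([5.5, 0. , 4.3]), 't', 3.975)
```

>>> servo_tool(
  targets=[
    {"claw":0.3,"dp":[-0.05,0,0],"turn":[0,0,0]},
    {"claw":0.3,"dp":[-0.1,0,0],"turn":[0,0,0]},
    {"claw":0.3,"dp":[-0.15,0,0],"turn":[0,0,0]},
    {"claw":0.3,"dp":[-0.19,0,0],"turn":[0,0,0]},
    {"claw":0.3,"dp":[-0.23,0,0],"turn":[0,0,0]},
    {"claw":0.3,"dp":[-0.26,0,0],"turn":[0,0,0]},
    {"claw":0.3,"dp":[-0.28,0,0],"turn":[0,0,0]},
    {"claw":0.3,"dp":[-0.28,0,0],"turn":[0,0,0]},
  ],
)

```text
time: 4.97
tcp_pos: [0.5611, -0.1199, 0.1152]
ee_rot: [0.001, 0.777, 0.629, 0.001]
wrist_force: [4.8, -0.3, 4.3]
gripper_width: 0.0357
grasp_force: 33.1
```

```bash
python3 -c "
from h import *
print(where(), RL.inv().apply(get_obs()['wrist_force']))"
```

```text
('grasp pt lathe', array([ 0.0005, -0.1414,  0.1092]), 'tool/lathe rv', array([-0.004, -0.   ,  0.003]), 'w', 0.03573574194529992, 'F', array([ 4.8, -0.3,  4.3]), 't', 4.975) [4.79805666 0.70889134 4.27024197]
```

>>> servo_tool(
  targets=[
    {"claw":0.3,"dp":[-0.01,0,0],"turn":[0,0,0]},
    {"claw":0.3,"dp":[-0.02,0,0],"turn":[0,0,0]},
    {"claw":0.3,"dp":[-0.03,0,0],"turn":[0,0,0]},
    {"claw":0.3,"dp":[-0.04,0,0],"turn":[0,0,0]},
    {"claw":0.3,"dp":[-0.045,0,0],"turn":[0,0,0]},
    {"claw":0.3,"dp":[-0.05,0,0],"turn":[0,0,0]},
    {"claw":0.3,"dp":[-0.05,0,0],"turn":[0,0,0]},
  ],
)

```text
time: 5.85
tcp_pos: [0.5591, -0.1292, 0.1152]
ee_rot: [0.001, 0.777, 0.629, 0.001]
wrist_force: [4.7, 0.4, 4.5]
gripper_width: 0.0355
grasp_force: 33.1
```

```bash
python3 -c "
from h import *
print(where(), RL.inv().apply(get_obs()['wrist_force']))"
```

```text
('grasp pt lathe', array([ 0.0005, -0.1509,  0.1092]), 'tool/lathe rv', array([-0.004,  0.   ,  0.003]), 'w', 0.03545205921309206, 'F', array([4.7, 0.4, 4.5]), 't', 5.85) [4.55164381 1.37491508 4.53961642]
```

No stop contact yet (expected about -0.151); creeping on.

>>> servo_tool(
  targets=[
    {"claw":0.3,"dp":[-0.008,0,0],"turn":[0,0,0]},
    {"claw":0.3,"dp":[-0.016,0,0],"turn":[0,0,0]},
    {"claw":0.3,"dp":[-0.024,0,0],"turn":[0,0,0]},
    {"claw":0.3,"dp":[-0.024,0,0],"turn":[0,0,0]},
  ],
)

```text
time: 6.35
tcp_pos: [0.5588, -0.1307, 0.1152]
ee_rot: [-0.0, 0.777, 0.629, 0.003]
wrist_force: [9.6, 14.9, 4.4]
gripper_width: 0.0356
grasp_force: 33.2
```

```bash
python3 -c "
from h import *
print(where(), RL.inv().apply(get_obs()['wrist_force']))"
```

```text
('grasp pt lathe', array([ 0.0005, -0.1524,  0.1092]), 'tool/lathe rv', array([-0.004,  0.005,  0.002]), 'w', 0.035559026186647316, 'F', array([ 9.6, 14.9,  4.4]), 't', 6.35) [ 6.33687779 16.54515158  4.38818507]
```

Contact with the stop (16 N). Release and rise.

>>> servo_tool(
  targets=[
    {"claw":-1,"dp":[0,0,0],"turn":[0,0,0]},
    {"claw":-1,"dp":[0,0,0],"turn":[0,0,0]},
    {"claw":-1,"dp":[0,0,0],"turn":[0,0,0]},
    {"claw":-1,"dp":[0,0,0],"turn":[0,0,0]},
    {"claw":-1,"dp":[0,0,-0.25],"turn":[0,0,0]},
    {"claw":-1,"dp":[0,0,-0.5],"turn":[0,0,0]},
    {"claw":-1,"dp":[0,0,-0.75],"turn":[0,0,0]},
    {"claw":-1,"dp":[0,0,-0.9],"turn":[0,0,0]},
  ],
)

```text
time: 7.35
tcp_pos: [0.557, -0.1343, 0.2972]
ee_rot: [0.002, 0.777, 0.629, 0.001]
wrist_force: [0.2, -0.5, 0.3]
gripper_width: 0.0855
grasp_force: 0.0
```

```bash
python3 -c "
from h import *
print(where())
print(rel([-.055-.09*np.sin(.45),.0425,.188+.09*np.cos(.45)],-.45))"
```

```text
('grasp pt lathe', array([-0.0005, -0.1564,  0.2912]), 'tool/lathe rv', array([-0.003, -0.001,  0.003]), 'w', 0.08548867173055541, 'F', array([ 0.2, -0.5,  0.3]), 't', 7.35)
(array([ 0.993, -0.485,  0.112]), array([-0.1421,  0.0004, -0.0009]))
```

>>> servo_tool(
  targets=[
    {"claw":0,"dp":[0.2,-0.1,0],"turn":[-0.03,0,0]},
    {"claw":0,"dp":[0.4,-0.2,0],"turn":[-0.06,0,0]},
    {"claw":0,"dp":[0.6,-0.3,0],"turn":[-0.09,0,0]},
    {"claw":0,"dp":[0.8,-0.4,0.05],"turn":[-0.12,0,0]},
    {"claw":0,"dp":[0.99,-0.48,0.1],"turn":[-0.142,0,0]},
    {"claw":0,"dp":[0.99,-0.48,0.1],"turn":[-0.142,0,0]},
    {"claw":0,"dp":[0.99,-0.48,0.1],"turn":[-0.142,0,0]},
  ],
)

```text
time: 8.22
tcp_pos: [0.5043, 0.0795, 0.2747]
ee_rot: [0.172, 0.758, 0.614, 0.139]
wrist_force: [1.0, 0.6, 0.4]
gripper_width: 0.0429
grasp_force: 0.0
```

```bash
python3 -c "
from h import *
print(where())
print(rel([-.055,.0425,.188],-.45))
for c in('top','side'):
    im,d=read_camera(c); cv2.imwrite('pics/%s2.png'%c,cv2.resize(im[80:260,180:450],None,fx=2.8,fy=2.8))
    for t in('tailstock_grip','guard_handle'):
        for r in tip_of(t,c)[:1]: print(c,t,round(r['conf'],2),RL.inv().apply(w(c,r['centre'])-PO).round(4))
"
```

```text
('grasp pt lathe', array([-0.0934,  0.0421,  0.2693]), 'tool/lathe rv', array([-0.447, -0.001,  0.002]), 'w', 0.04287840625016235, 'F', array([1. , 0.6, 0.4]), 't', 8.225)
(array([ 0.003, -0.003,  0.45 ]), array([-0.0011,  0.0004, -0.0006]))
top tailstock_grip 0.78 [-0.0013 -0.1549  0.1082]
top guard_handle 0.96 [-0.0549  0.0433  0.1854]
side tailstock_grip 0.79 [-0.0019 -0.1494  0.106 ]
side guard_handle 0.83 [-0.0548  0.0393  0.1884]
```

View pics/side2.png

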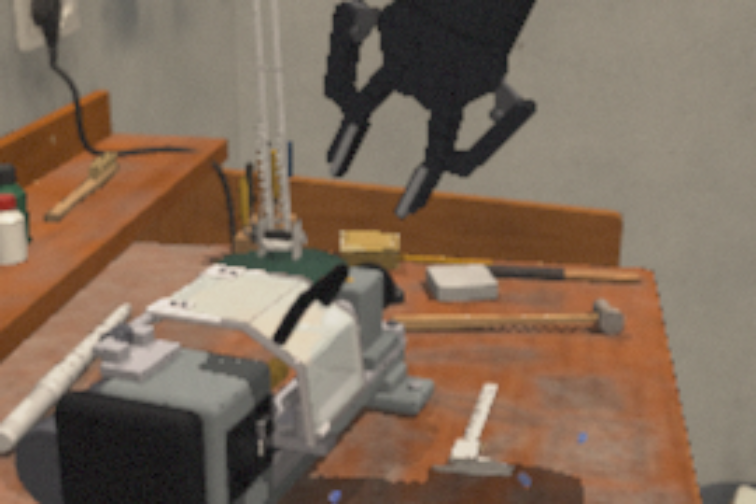

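View pics/top2.png

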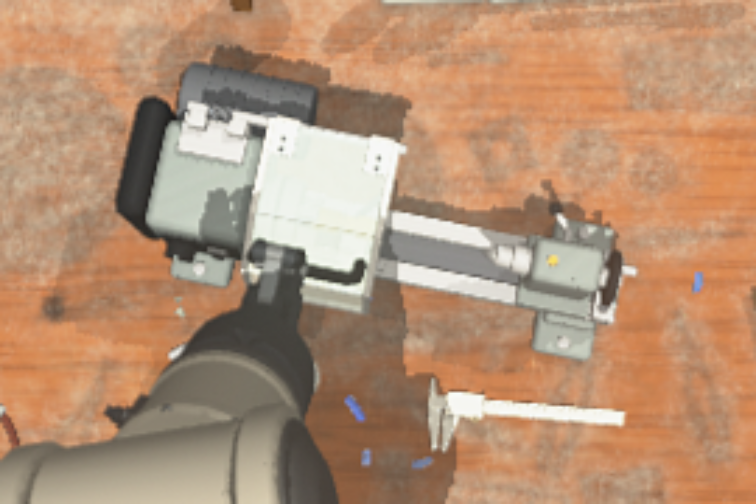

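Side view: open fingers at about (350,150) and (415,195) above the handle at (310,300), aligned with it. Top view: the tailstock's handwheel end is at the stop at (610,280), and the caliper is undisturbed. I descend onto the handle.

>>> servo_tool(
  targets=[
    {"claw":0,"dp":[0,0,0.15],"turn":[0,0,0]},
    {"claw":0,"dp":[0,0,0.3],"turn":[0,0,0]},
    {"claw":0,"dp":[0,-0.003,0.4],"turn":[0,0,0]},
    {"claw":0,"dp":[0,-0.003,0.45],"turn":[0,0,0]},
    {"claw":0,"dp":[0,-0.003,0.45],"turn":[0,0,0]},
    {"claw":0,"dp":[0,-0.003,0.45],"turn":[0,0,0]},
  ],
)

```text
time: 9.28
tcp_pos: [0.5417, 0.0716, 0.1937]
ee_rot: [0.172, 0.758, 0.614, 0.14]
wrist_force: [1.2, -0.4, 0.5]
gripper_width: 0.0428
grasp_force: 0.0
```

```bash
python3 -c "
from h import *
print(where()); print(rel([-.055,.0425,.188],-.45))"
```

```text
('grasp pt lathe', array([-0.0552,  0.042 ,  0.1883]), 'tool/lathe rv', array([-0.447, -0.   ,  0.003]), 'w', 0.04279943161809492, 'F', array([ 1.2, -0.4,  0.5]), 't', 9.275)
(array([0.002, 0.   , 0.001]), array([-0.0008,  0.0003, -0.0009]))
```

>>> servo_tool(
  targets=[
    {"claw":1,"dp":[0,0,0],"turn":[0,0,0]},
    {"claw":1,"dp":[0,0,0],"turn":[0,0,0]},
    {"claw":1,"dp":[0,0,0],"turn":[0,0,0]},
    {"claw":1,"dp":[0,0,0],"turn":[0,0,0]},
    {"claw":1,"dp":[0,0,0],"turn":[0,0,0]},
  ],
  grip_force=40,
)

```text
time: 9.9
tcp_pos: [0.5425, 0.0716, 0.1939]
ee_rot: [0.173, 0.758, 0.614, 0.14]
wrist_force: [4.8, -2.7, 4.8]
gripper_width: 0.0085
grasp_force: 39.2
```

```bash
python3 -c "
from h import *
print(where())
o,p,Rc=cur()
g0=RL.inv().apply(p+Rc.apply([0,0,.006])-PO)
h=np.array([.052,.0425,.166])
for k in range(1,17):
    th=1.047*k/16; phi=-.447+.85*k/16
    # bar carried on its arc from the nominal closed place; grasp point follows
    g=h+R.from_rotvec([0,th,0]).apply(np.array([-.107,0,.022])); g[1]=g0[1]
    dp,t=rel(g,phi); print(k,dp,t)
"
```

```text
('grasp pt lathe', array([-0.0544,  0.0422,  0.1885]), 'tool/lathe rv', array([-0.449, -0.   ,  0.003]), 'w', 0.008454824860764302, 'F', array([ 4.8, -2.7,  4.8]), 't', 9.9)
1 [ 0.     0.02  -0.027] [ 0.0176  0.0002 -0.0009]
2 [ 0.     0.046 -0.053] [ 0.0345  0.0002 -0.0009]
3 [ 0.     0.074 -0.077] [ 0.0514  0.0001 -0.0009]
4 [ 0.     0.103 -0.1  ] [ 0.0683  0.0001 -0.0009]
5 [ 0.     0.134 -0.12 ] [ 0.0852  0.0001 -0.0009]
6 [ 0.     0.165 -0.139] [ 1.021e-01  1.000e-04 -9.000e-04]
7 [ 0.     0.198 -0.155] [ 0.1191  0.     -0.0009]
8 [ 0.     0.232 -0.169] [ 0.136   0.     -0.0009]
9 [ 0.001  0.267 -0.181] [ 0.1529 -0.     -0.0009]
10 [ 0.001  0.303 -0.191] [ 0.1698 -0.     -0.0009]
11 [ 0.001  0.339 -0.198] [ 1.867e-01 -1.000e-04 -9.000e-04]
12 [ 0.001  0.375 -0.203] [ 2.036e-01 -1.000e-04 -9.000e-04]
13 [ 0.001  0.412 -0.206] [ 2.205e-01 -1.000e-04 -9.000e-04]
14 [ 0.001  0.449 -0.206] [ 2.374e-01 -1.000e-04 -9.000e-04]
15 [ 0.001  0.486 -0.204] [ 2.543e-01 -2.000e-04 -9.000e-04]
16 [ 0.001  0.523 -0.199] [ 2.712e-01 -2.000e-04 -9.000e-04]
```

>>> servo_tool(
  targets=[
    {"claw":1,"dp":[0,0.02,-0.027],"turn":[0.0176,0,0]},
    {"claw":1,"dp":[0,0.046,-0.053],"turn":[0.0345,0,0]},
    {"claw":1,"dp":[0,0.074,-0.077],"turn":[0.0514,0,0]},
    {"claw":1,"dp":[0,0.103,-0.1],"turn":[0.0683,0,0]},
    {"claw":1,"dp":[0,0.134,-0.12],"turn":[0.0852,0,0]},
    {"claw":1,"dp":[0,0.165,-0.139],"turn":[0.1021,0,0]},
    {"claw":1,"dp":[0,0.198,-0.155],"turn":[0.1191,0,0]},
    {"claw":1,"dp":[0,0.198,-0.155],"turn":[0.1191,0,0]},
  ],
)

```text
time: 10.9
tcp_pos: [0.5621, 0.0673, 0.2357]
ee_rot: [0.026, 0.777, 0.629, 0.021]
wrist_force: [2.1, 0.7, -7.4]
gripper_width: 0.0084
grasp_force: 39.8
```

```bash
python3 -c "
from h import *
print(where())
o,p,Rc=cur()
g0=RL.inv().apply(p+Rc.apply([0,0,.006])-PO)
h=np.array([.052,.0425,.166]); v=g0-h
print('guard est', np.arctan2(v[2],-v[0])-np.arctan2(22,107), np.hypot(v[0],v[2]), np.hypot(.107,.022))
for k in range(8,17):
    th=1.047*k/16; phi=-.447+.85*k/16
    g=h+R.from_rotvec([0,th,0]).apply(np.array([-.107,0,.022])); g[1]=g0[1]
    dp,t=rel(g,phi); print(k,dp,t)
"
```

```text
('grasp pt lathe', array([-0.0365,  0.0421,  0.2297]), 'tool/lathe rv', array([-0.066, -0.   ,  0.003]), 'w', 0.008400384786353425, 'F', array([ 2.1,  0.7, -7.4]), 't', 10.9)
guard est 0.4211916801075093 0.10901703372124649 0.10923827168167757
8 [ 0.     0.038 -0.042] [ 0.0141  0.0002 -0.001 ]
9 [ 0.     0.066 -0.066] [ 0.031   0.0001 -0.001 ]
10 [ 0.     0.095 -0.088] [ 0.0479  0.0001 -0.001 ]
11 [ 0.     0.126 -0.109] [ 0.0648  0.0001 -0.001 ]
12 [ 0.     0.158 -0.127] [ 0.0817  0.0001 -0.001 ]
13 [ 0.     0.191 -0.143] [ 0.0986  0.     -0.001 ]
14 [ 0.001  0.226 -0.157] [ 0.1155  0.     -0.001 ]
15 [ 0.001  0.261 -0.169] [ 0.1325 -0.     -0.001 ]
16 [ 0.001  0.296 -0.178] [ 0.1494 -0.     -0.001 ]
```

>>> servo_tool(
  targets=[
    {"claw":1,"dp":[0,0.038,-0.042],"turn":[0.0141,0,0]},
    {"claw":1,"dp":[0,0.066,-0.066],"turn":[0.031,0,0]},
    {"claw":1,"dp":[0,0.095,-0.088],"turn":[0.0479,0,0]},
    {"claw":1,"dp":[0,0.126,-0.109],"turn":[0.0648,0,0]},
    {"claw":1,"dp":[0,0.158,-0.127],"turn":[0.0817,0,0]},
    {"claw":1,"dp":[0,0.191,-0.143],"turn":[0.0986,0,0]},
    {"claw":1,"dp":[0,0.226,-0.157],"turn":[0.1155,0,0]},
    {"claw":1,"dp":[0,0.226,-0.157],"turn":[0.1155,0,0]},
  ],
)

```text
time: 11.9
tcp_pos: [0.604, 0.0585, 0.2708]
ee_rot: [-0.114, 0.769, 0.622, -0.093]
wrist_force: [-5.1, -0.2, -4.1]
gripper_width: 0.0084
grasp_force: 40.1
```

```bash
python3 -c "
from h import *
print(where())
o,p,Rc=cur()
g0=RL.inv().apply(p+Rc.apply([0,0,.006])-PO)
h=np.array([.052,.0425,.166]); v=g0-h
print('guard est', np.arctan2(v[2],-v[0])-np.arctan2(22,107), np.hypot(v[0],v[2]))
for k in range(14,17):
    th=1.047*k/16; phi=-.447+.85*k/16
    g=h+R.from_rotvec([0,th,0]).apply(np.array([-.107,0,.022])); g[1]=g0[1]
    dp,t=rel(g,phi); print(k,dp,t)
for c in('top','side'):
    im,d=read_camera(c); cv2.imwrite('pics/%s3.png'%c,cv2.resize(im[80:260,180:450],None,fx=2.8,fy=2.8))
    for r in tip_of('guard_handle',c)[:1]: print(c,round(r['conf'],2),RL.inv().apply(w(c,r['centre'])-PO).round(4))
"
```

```text
('grasp pt lathe', array([0.0042, 0.042 , 0.2651]), 'tool/lathe rv', array([ 0.296, -0.   ,  0.003]), 'w', 0.008423913595774614, 'F', array([-5.1, -0.2, -4.1]), 't', 11.9)
guard est 0.9180710943723647 0.11000838115866034
14 [0.    0.002 0.004] [ 0.0002  0.     -0.0009]
15 [ 0.    0.03 -0.02] [ 0.0171 -0.     -0.0009]
16 [ 0.     0.06  -0.041] [ 0.034  -0.     -0.0009]
side 0.96 [0.0021 0.0406 0.2613]
```

View pics/side3.png

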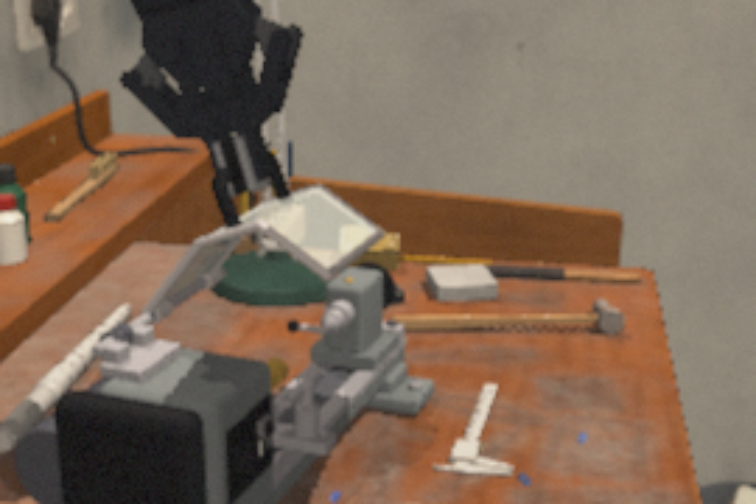

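The guard is raised, with the handle held at about (240,215) in the crop, and the blank is visible beneath. I do the last step to 60°, adding a little for lag.

>>> servo_tool(
  targets=[
    {"claw":1,"dp":[0,0.03,-0.018],"turn":[0.017,0,0]},
    {"claw":1,"dp":[0,0.061,-0.039],"turn":[0.034,0,0]},
    {"claw":1,"dp":[0,0.061,-0.039],"turn":[0.034,0,0]},
    {"claw":1,"dp":[0,0.061,-0.039],"turn":[0.034,0,0]},
    {"claw":1,"dp":[0,0.061,-0.039],"turn":[0.034,0,0]},
  ],
)

```text
time: 12.72
tcp_pos: [0.6186, 0.0554, 0.2768]
ee_rot: [-0.153, 0.762, 0.617, -0.124]
wrist_force: [-4.0, 1.3, -2.0]
gripper_width: 0.0083
grasp_force: 41.3
```

```bash
python3 -c "
from h import *
print(where())
o,p,Rc=cur()
g0=RL.inv().apply(p+Rc.apply([0,0,.006])-PO)
h=np.array([.052,.0425,.166]); v=g0-h
print('guard est', np.arctan2(v[2],-v[0])-np.arctan2(22,107), np.hypot(v[0],v[2]))
Q={}
for c in('top','side'):
    im,d=read_camera(c); cv2.imwrite('pics/%s4.png'%c,cv2.resize(im[80:260,180:450],None,fx=2.8,fy=2.8))
    for t in ('guard_handle','tailstock_grip','chuck_key','caliper','alu_tin'):
        for r in tip_of(t,c)[:1]: print(c,t,round(r['conf'],2),w(c,r['centre']).round(4),RL.inv().apply(w(c,r['centre'])-PO).round(4))
    q=RL.inv().apply(cloud(c,d).reshape(-1,3)-PO); s=(q[:,1]>-.0)&(q[:,1]<.09)&(q[:,0]>.0)&(q[:,0]<.055)&(q[:,2]>.175)&(q[:,2]<.25); s&=abs((q[:,2]-.171)-(.05-q[:,0])*1.73)<.015; s=q[s]
    if len(s)>20:
        b=np.polyfit(s[:,2],s[:,0],1); print(c,len(s),'panel angle',np.arctan2(1,-b[0]))
"
```

```text
('grasp pt lathe', array([0.0185, 0.0419, 0.2713]), 'tool/lathe rv', array([0.397, 0.   , 0.003]), 'w', 0.008349195805148259, 'F', array([-4. ,  1.3, -2. ]), 't', 12.725)
guard est 1.0598126140446071 0.11049679961700751
top tailstock_grip 0.62 [ 0.5569 -0.1334  0.1084] [-0.0008 -0.1555  0.1084]
top caliper 0.98 [ 0.4396 -0.1135 -0.0013] [-0.1197 -0.16   -0.0013]
side guard_handle 0.7 [0.6167 0.0544 0.2671] [0.0192 0.0406 0.2671]
side tailstock_grip 0.8 [ 0.5571 -0.1298  0.1068] [-0.0014 -0.1519  0.1068]
side chuck_key 0.75 [0.5047 0.1645 0.0013] [-0.113   0.1254  0.0013]
side caliper 0.62 [ 0.4364 -0.112   0.0027] [-0.1231 -0.1592  0.0027]
side alu_tin 0.56 [ 0.4766  0.0918 -0.0017] [-0.1256  0.0485 -0.0017]
side 367 panel angle 1.0124947230165615
```

View pics/top4.png

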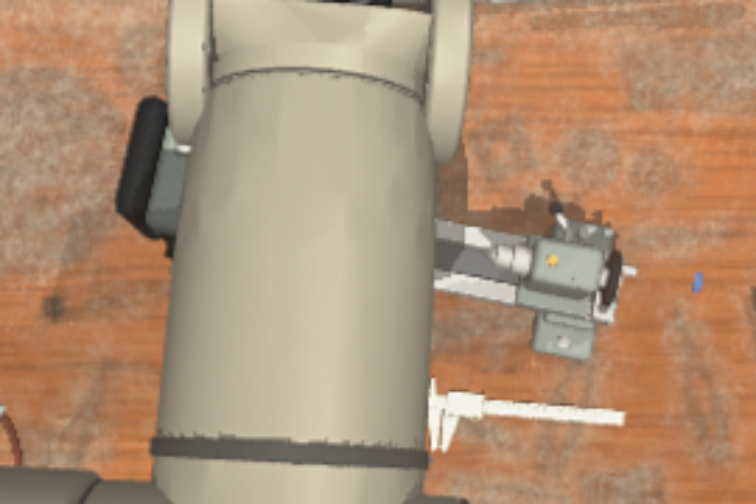

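The arm hides the guard from above, but the tailstock is still at its stop (610,280) and the caliper is in place. The guard reads 1.01 to 1.06 rad, so I hand in.

```bash
python3 -c "
from plant import *
print(sign_off())"
```

```text
the job is handed in; nothing more can be done
None
```

The job is handed in: the tailstock is against its end stop (contact felt at about 16 N), the gripper is holding the guard by its handle at about 60° (measured 58–61°), and the chuck key, caliper and tin were not touched.

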